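Hold the book press level while the glue grabs

ROBOT

A 6-joint arm with a two-finger parallel gripper is mounted at the origin on a cart in front of the work surface, level with it; the furniture and walls round the work are solid. World frame = base frame: x ahead of the robot, y to its left, z up, the work surface at z = 0. Lengths are in m, angles in rad, forces in N, time in s.
With the tool pointing down it reaches from about 0.35 to 0.775 m from the base axis. Payload 5.5 kg.
Tool frame: the origin (TCP) lies on the centre line of the jaws, within the pads' length; the fingertips stand 11 mm ahead of it and the grasp point (between the pads) lies 8 mm behind it (env.tip_extent is the distance from the TCP to the fingertips, in m); z points along the fingers, y is the line along which they close (so a half turn about z gives the same grasp; the last joint's range is limited). The gripper opens to 85 mm and grips with 20 to 120 N. Pads are 22 mm wide; open, the fingers measure 114 mm over their backs; the gripper's body (76 mm by 85 mm) begins 54 mm behind the grasp point. The pads swing forward as they close: fully open they stand 13 mm farther back than shut.
Start: joints at [-1.431, 0.313, 0.046, 1.304, 0, 1.431], TCP at [0.159, -0.553, 0.242] pointing down, gripper open.
Joint ranges: [-2.76, 2.76], [-0.86, 1.69], [-1.03, 1.26], [-2.2, 2.34], [-1.47, 1.5], [-3.14, 3.14]. Speed limits (rad/s): [2.57, 2.57, 3.14, 3.14, 3.14, 3.14].

INTERFACE

Orientations are given as a unit quaternion [w, x, y, z].
In Python, from workcell import env gives the robot as it stands.
- The arm moves only by the shell command python3 -m jog 'ROWS' [FORCE]. ROWS is JSON, a list of rows, each a list of 5 numbers: the gripper's target within -1 to 1 (shut at 1, half-way at 0, fully open at -1), then the shift along the tool's x, y, z in m, then the turn about the tool's z in degrees. In form: [[fingers, tx, ty, tz, turn], ...]. A call has 1 to 5 rows; each row shifts and turns the commanded pose from where the row before left it, along the tool's axes as they then stand; what a row does not reach is not made up. A row lasts 1/12 s, in which the tool goes at most 41.7 mm and 7.16 degrees, less where a joint would pass 70% of its speed; a pose out of reach is approached as far as the arm can. A call is refused whole if a number of a shift passes 0.0417 or a number of a turn 7.16, either way. A call with a gripper value outside its range is refused whole. The fingers move at their own pace and stop on an object; FORCE is the grip in N (left out, the last holds). Time passes only in rows, so rows that do not move let the fingers close. It gives the time, the measured TCP pose, the force, the opening and the grip force at its end, in the units of the state.
- env.get_state(): the state, without advancing time (a new reading comes with each control period).
- env.read_camera(name): name is "side" or "top"; returns a dict with "img" (420x560x3 uint8, red, green, blue), "fov_y" (degrees; the focal length in pixels is half the picture's height over the tangent of half this angle, whatever the lens; pixels are square), "cx", "cy" (the principal point, pixels), "T" (4x4, takes a point from camera to world coordinates). Camera axes: x right, y up, looking along -z (the intrinsics and any distortion apply to the point x, -y, -z); pixel columns grow to the right and rows downward; lengths in m; the calibration is good to about 2 mm. A picture is of the moment at which its call begins. There is no depth.
- env.hand_in(): hands the job in; it is judged then, once.
The state is a dict: "clock": time; "joint_pos": joint angles; "qvel": joint speeds; "tau": joint torques, N m; "tcp_pos": TCP position; "orientation": TCP orientation; "wrist_force": force on the tool from outside, world axes, zero at the start; "ft_torque": the same for the moment, N m; "finger_gap": finger opening in m; "grip_force": force on a finger pad.
Only numpy, scipy, OpenCV 4.12 (cv2) and the standard library are available. Lean on these libraries where they do the work, as an engineer would, in place of code of your own. Each camera call takes 0.05 s, during which the arm holds its last target. There are 200 camera calls.

TASK

The order book's cover has just been glued and lies in the hand press. Slide the press's transport lock tab outward to its end stop, then push the spring-loaded handle down until the lever is level, no further, and finish while still holding it there with the gripper, so that the foot keeps pressing the book. Do not force the lever against the lock or beyond level, leave the book where it lies and do not disturb the other things on the table.

Things in the scene. Friction and masses are not known exactly. Their poses are not given: they have to be found in the camera images.
- press: hand press fixed to the table: plywood bed, 220x160x18 mm (local x -100..120), two grey cheeks at its far end (x 30..115, |y|<21, top z 102). Origin on the table; z up, x from handle end to pivot end (away from the robot at yaw 0), y left. Lever pivot axis: along y through local (90,0,85) mm. Grey lock rail sticks out to +y (x 28..58, y to 126, top z 83, end lug to z 93)
- press_bar: the lever's handle: round wooden cross bar that revolves freely, 18 mm diameter, 110 mm long along y (the press's y), origin at its centre; the 16 mm wide lever arm joins its middle from the pivot side, so pinch it about 30 mm beside the middle. Its centre moves on a 210 mm arc about the pivot: 167 mm above the table at press x -103 when released, 85 mm at x -120 when the lever is level
- press_lever (a joint): angle of the spring-loaded lever, rad: 0 released (handle end raised 0.4 rad above level), grows as the handle is pushed down, 0.40 level, 0.60 bottomed. Springs up when let go. Pushing down on the bar takes about 2 N at first and 10 N at level. While the lock is in, its bolt blocks the lever (it gives about 0.05 rad under 15 N); do not force it
- press_foot: round rubber-faced foot, 46 mm diameter, on a spring stem under the lever, 110 mm from the pivot; origin on the lever's centre line, rubber face 67 mm below it. It meets the book about 0.1 rad before the lever is level and presses it with about 10 N at level, more beyond
- press_lock (a joint): travel of the transport lock, m: 0 locked (bolt under the lever), 0.030 unlocked at its end stop; grows toward the press's +y (outward, away from the lever). May start up to 6 mm drawn. About 2 N of friction, no spring
- lock_tab (a point): point in the black upright tab of the transport lock: 14 mm thick along the press's x, 18 mm along y, 38 mm high above its rail; the point is on the tab's centre line 13 mm below its top, 108 mm above the table, at press x 43 mm, y 75 (locked) to 105 (unlocked)
- order_book: black order book lying loose on the bed under the foot, 148 x 110 mm (148 mm side across the press), 12 mm thick, origin under its centre, mass about 0.13 kg
- glue_tube: bystander: glue tube, 40 x 136 x 27 mm, lying to the right of the press
- masking_tape: bystander: roll of masking tape, 106 x 104 x 25 mm, lying to the left of the press
- rubber_stamp: bystander: wooden stamp, 22 x 30 x 42 mm
- scissors: bystander: scissors, 87 x 199 x 9 mm

How it is judged:
By the outcome, as a careful person would: the job done as asked, in the order asked, and still so for the second after the job is handed in, while the arm keeps its last pose, push and grip.
It also fails if it takes over 48 s, if anything falls off the work surface, if the arm or the gripper's body presses on something with over 40 N, if the wrist force passes 120 N, or if a joint passes its speed limit or range.

## Working session

There is one attempt and no reset: what is moved stays moved. The work goes in short steps, Python scripts to look and compute and a shell command to move; the robot and the scene stay as the last step left them, time stands still between calls to the robot, and variables do not carry over. Pictures are saved under pics/ and viewed, at most 10 in all, crops included, and the job is handed in when it is done.

```bash
mkdir -p pics; ls
python3 - <<'E'
from workcell import env
import cv2
s=env.get_state(); print({k:s[k] for k in('clock','tcp_pos','orientation','finger_gap')})
for n in('top','side'):
    c=env.read_camera(n); cv2.imwrite(f'pics/{n}0.png',c['img'][:,:,::-1]); print(n,{k:c[k] for k in c if k!='img'})
E
```

```text
pics
{'clock': 0.0, 'tcp_pos': array([ 0.15873316, -0.55216762,  0.24141546]), 'orientation': array([-8.90014934e-04,  9.90227552e-01,  1.39458252e-01, -4.76447644e-06]), 'finger_gap': 0.08525115692913643}
top {'fov_y': 44.47477344911402, 'cx': 281.65128465661076, 'cy': 208.56493187817446, 'T': array([[ 0.00737553,  0.98054869, -0.19613738,  0.25817966],
       [-0.99991872,  0.00927185,  0.00875191,  0.19571413],
       [ 0.01040023,  0.19605689,  0.98053737,  1.40132694],
       [ 0.        ,  0.        ,  0.        ,  1.        ]])}
side {'fov_y': 52.41444571294667, 'cx': 280.1272208528353, 'cy': 212.66943275998338, 'T': array([[-0.84976011,  0.21337162, -0.4820584 , -0.0892545 ],
       [-0.52650561, -0.38938652,  0.75575788,  1.1124159 ],
       [-0.02644976,  0.89601936,  0.44322649,  0.66425558],
       [ 0.        ,  0.        ,  0.        ,  1.        ]])}
```

View pics/top0.png

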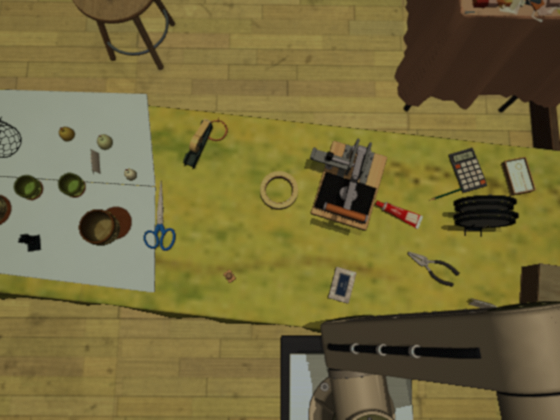

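View pics/side0.png

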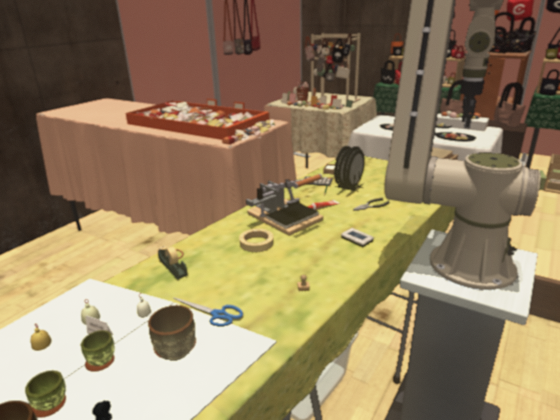

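The top view shows the press near (347,188), with its lock rail to the left at (325,160) and its bar at (345,212). The side view shows it near (285,205). I'll zoom in on both.

Run:
```python
import cv2,numpy as np
a=cv2.imread('pics/top0.png')[130:240,290:400]; b=cv2.imread('pics/side0.png')[165:245,235:335]
a=cv2.resize(a,(440,440),interpolation=cv2.INTER_CUBIC) if 0 else cv2.resize(a,None,fx=5,fy=5,interpolation=cv2.INTER_CUBIC)
cv2.imwrite('pics/top0c.png',a); cv2.imwrite('pics/side0c.png',cv2.resize(b,None,fx=7,fy=7,interpolation=cv2.INTER_CUBIC))
```

```text
(no output)
```

View pics/top0c.png

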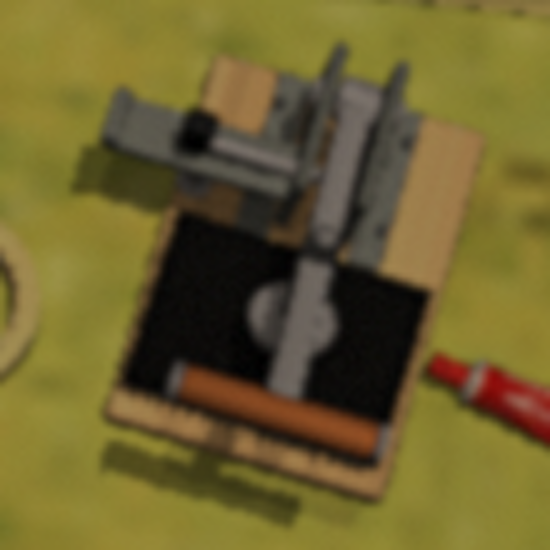

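View pics/side0c.png

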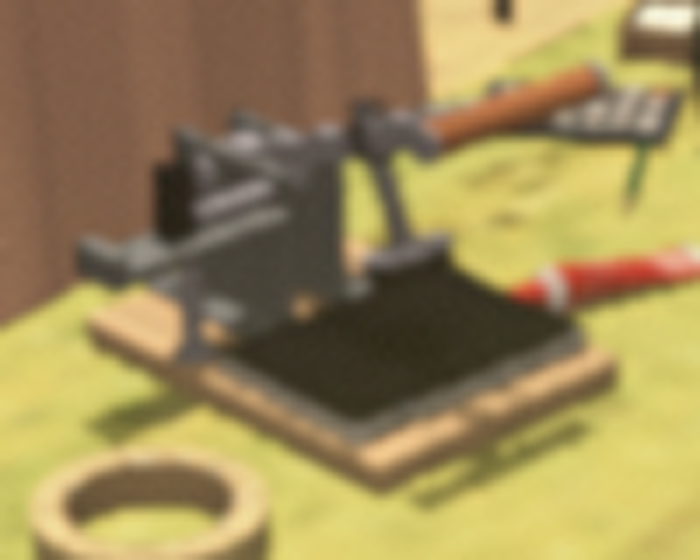

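The top crop shows the bed corners at about (108,405), (380,488), (483,140) and (220,58), the orange bar from (175,378) to (383,440), and the black tab at (198,128). The side crop shows the tab at (173,200) and the bar from (430,140) to (600,78).

```bash
cat > h.py <<'E'
import numpy as np,cv2
from workcell import env
def ray(c,u,v):
    h,w=c['img'].shape[:2]; f=h/2/np.tan(np.radians(c['fov_y']/2))
    d=np.array([(u-c['cx'])/f,-(v-c['cy'])/f,-1.]); return c['T'][:3,3],c['T'][:3,:3]@d
def plane(c,u,v,z):
    o,d=ray(c,u,v); return o+d*(z-o[2])/d[2]
def tri(c1,p1,c2,p2):
    o,d=ray(c1,*p1); q,e=ray(c2,*p2); s=np.linalg.lstsq(np.c_[d,-e],q-o,rcond=None)[0]
    return (o+d*s[0]+q+e*s[1])/2,np.linalg.norm(o+d*s[0]-q-e*s[1])
def orange(img,x0,x1,y0,y1):
    hsv=cv2.cvtColor(img,cv2.COLOR_RGB2HSV)[y0:y1,x0:x1]
    m=((hsv[...,0]<=14)&(hsv[...,0]>=4)&(hsv[...,1]>140)&(hsv[...,2]>80)).astype(np.uint8)
    n,l,s,ce=cv2.connectedComponentsWithStats(m); i=1+np.argmax(s[1:,4])
    r=cv2.minAreaRect(np.argwhere(l==i)[:,::-1].astype(np.float32)); return ce[i]+[x0,y0],s[i,4],r
E
python3 - <<'E'
from h import *
c=env.read_camera('top'); s=env.read_camera('side')
px=np.array([(108,405),(380,488),(483,140),(220,58)])/5+[290,130]
W=np.array([plane(c,u,v,.018) for u,v in px])[:,:2]; L=np.array([(-.1,.08),(-.1,-.08),(.12,-.08),(.12,.08)])
a=W-W.mean(0);b=L-L.mean(0); th=np.arctan2((b[:,0]*a[:,1]-b[:,1]*a[:,0]).sum(),(a*b).sum())
R=np.array([[np.cos(th),-np.sin(th)],[np.sin(th),np.cos(th)]]); t=W.mean(0)-R@L.mean(0)
print('origin',t,'yaw',np.degrees(th),'res',(W-(L@R.T+t)).round(4).tolist())
o,n,r=orange(c['img'],310,390,190,230); print(o,n,r); o2,n2,r2=orange(s['img'],285,330,165,190); print(o2,n2,r2)
print('bar tri',tri(c,o,s,o2),'pred',R@[-.103,0]+t)
bl,br=plane(c,290+175/5,130+378/5,.167),plane(c,290+383/5,130+440/5,.167);d=bl-br;print('bar',(bl+br)/2,np.linalg.norm(d),np.degrees(np.arctan2(-d[0],d[1])))
w=tri(c,(290+198/5,130+128/5),s,(235+173/7,165+200/7)); print('tab',w,'local',R.T@(w[0][:2]-t))
E
```

```text
origin [ 0.59657546 -0.00189328] yaw -17.49430804796439 res [[0.0036, -0.0034], [0.0069, 0.0007], [-0.0045, 0.004], [-0.006, -0.0013]]
[345.61181435 211.72995781] 237 ((35.45403289794922, 21.644466400146484), (39.89293670654297, 5.890813827514648), 17.650123596191406)
[308.44578313 179.97590361] 83 ((23.650001525878906, 14.949999809265137), (4.110960960388184, 22.135942459106445), 71.56504821777344)
bar tri (array([0.49725214, 0.02709338, 0.16636797]), np.float64(0.003321481199265299)) pred [0.49833954 0.02906966]
bar [0.49851331 0.02750783 0.167     ] 0.10590632566359733 -16.457067291695633
tab (array([0.66223222, 0.05785466, 0.09766016]), np.float64(0.0017949712970558407)) local [0.04465904 0.07672156]
```

```bash
python3 -m jog '[[-1,0,0,-0.02,-7.1],[-1,0,0,-0.02,-7.1],[-1,0,0,-0.02,-7.1],[-1,0,0,0,-7.1],[-1,0,0,0,-7.1]]' 
python3 -m jog '[[-1,0,0,0,-7.1],[-1,0,0,0,-7.1],[-1,0,0,0,-7.1],[-1,0,0,0,0],[-1,0,0,0,0]]' 40
python3 - <<'E'
from h import *
from scipy.spatial.transform import Rotation as Ro
s=env.get_state(); R=Ro.from_quat(s['orientation'],scalar_first=True).as_matrix()
print(R[:,0],np.degrees(np.arctan2(R[1,0],R[0,0]))); t=np.array([.658,.058,.30]); print(R.T@(t-s['tcp_pos']),s['joint_pos'])
E
```

```text
clock: 0.62
tcp_pos: [0.1589, -0.5534, 0.3038]
orientation: [0.001, 0.899, 0.437, -0.0]
wrist_force: [-0.7, 0.2, 0.6]
finger_gap: 0.0851
grip_force: 0.0
clock: 1.03
tcp_pos: [0.1588, -0.5526, 0.3021]
orientation: [-0.0, 0.806, 0.592, 0.0]
wrist_force: [-0.5, -0.0, -0.8]
finger_gap: 0.0855
grip_force: 0.0
[2.98444265e-01 9.54427021e-01 2.87396273e-04] 72.6358132405774
[0.73174435 0.29423833 0.00228515] [-1.43058173e+00  3.06111880e-01  1.81367276e-01  1.44636792e+00
  4.10237599e-06  4.43276805e-01]
```

```bash
R='x'; python3 -m jog '[[-1,0.036,0.0145,0,0],[-1,0.036,0.0145,0,0],[-1,0.036,0.0145,0,0],[-1,0.036,0.0145,0,0],[-1,0.036,0.0145,0,0]]' | head -2
python3 -m jog '[[-1,0.036,0.0145,0,0],[-1,0.036,0.0145,0,0],[-1,0.036,0.0145,0,0],[-1,0.036,0.0145,0,0],[-1,0.036,0.0145,0,0]]' | head -2
python3 -m jog '[[-1,0.036,0.0145,0,0],[-1,0.036,0.0145,0,0],[-1,0.036,0.0145,0,0],[-1,0.036,0.0145,0,0],[-1,0.036,0.0145,0,0]]' | head -2
python3 -m jog '[[-1,0.036,0.0145,0,0],[-1,0.036,0.0145,0,0],[-1,0.036,0.0145,0,0],[-1,0.036,0.0145,0,0],[-1,0,0,0,0]]'
cat >> h.py <<'E'
from scipy.spatial.transform import Rotation as Ro
def togo(t):
    s=env.get_state(); R=Ro.from_quat(s['orientation'],scalar_first=True).as_matrix()
    print('clk',s['clock'],'tcp',s['tcp_pos'],'togo tool',(R.T@(np.array(t)-s['tcp_pos'])).round(4),'yaw',np.degrees(np.arctan2(R[1,0],R[0,0])).round(2),'F',s['wrist_force'],s['finger_gap'],s['grip_force'])
E
python3 -c "
from h import *
togo([.661,.058,.108])"
```

```text
clock: 1.45
tcp_pos: [0.2818, -0.4006, 0.3022]
clock: 1.87
tcp_pos: [0.4044, -0.2498, 0.3025]
clock: 2.28
tcp_pos: [0.5269, -0.0991, 0.3024]
clock: 2.7
tcp_pos: [0.6269, 0.0248, 0.3002]
orientation: [-0.001, 0.804, 0.595, 0.001]
wrist_force: [-1.0, -1.2, -1.1]
finger_gap: 0.0855
grip_force: 0.0
clk 2.7 tcp [0.62689612 0.02476324 0.30024616] togo tool [0.0414 0.023  0.1923] yaw 72.97 F [-0.97212576 -1.15394265 -1.06261682] 0.08552908083348318 0.0
```

```bash
python3 -m jog '[[-1,0.0207,0.0115,0,0],[-1,0.0207,0.0115,0.02,0],[-1,0,0,0.035,0],[-1,0,0,0.035,0],[-1,0,0,0.03,0]]' | head -2
python3 -m jog '[[-1,0,0,0.025,0],[-1,0,0,0.025,0],[-1,0,0,0.018,0],[-1,0,0,0,0],[-1,0,0,0,0]]'
python3 - <<'E'
from h import *
togo([.661,.058,.108])
a=env.read_camera('side')['img'][150:250,215:335,::-1]; b=env.read_camera('top')['img'][120:220,290:400,::-1]
a=cv2.resize(a,None,fx=3.3,fy=4,interpolation=3) if 0 else cv2.resize(a,(480,400),interpolation=3); b=cv2.resize(b,(320,291),interpolation=3)
o=np.zeros((400,800,3),np.uint8); o[:,:480]=a; o[:291,480:]=b; cv2.imwrite('pics/tab.png',o)
E
```

```text
clock: 3.12
tcp_pos: [0.6576, 0.0525, 0.1799]
clock: 3.53
tcp_pos: [0.657, 0.052, 0.1133]
orientation: [-0.001, 0.805, 0.593, -0.001]
wrist_force: [0.4, 0.3, 0.9]
finger_gap: 0.0852
grip_force: 0.0
clk 3.5333 tcp [0.65700277 0.05196172 0.11331532] togo tool [0.007  0.002  0.0053] yaw 72.71 F [0.39590927 0.33370834 0.89736832] 0.08523381708274491 0.0
```

View pics/tab.png

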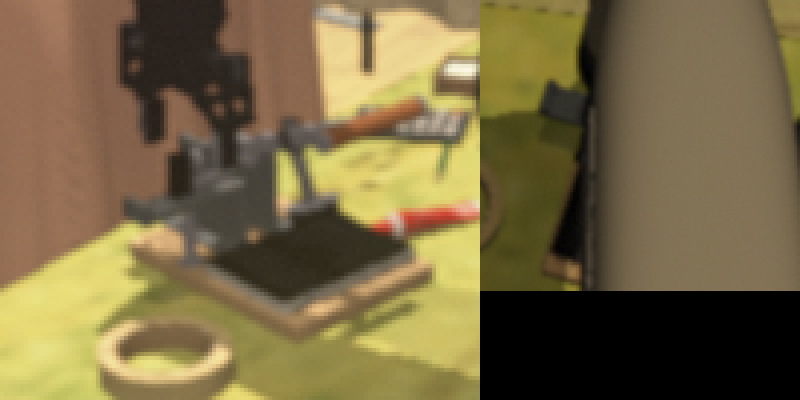

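Side view: the fingers at (152,120) and (228,150) straddle the black tab at (180,172). Small correction, then pinch.

```bash
python3 -m jog '[[-1,0.006,0.002,0.002,0],[0.3,0,0,0,0],[1,0,0,0,0],[1,0,0,0,0],[1,0,0,0,0]]' 40
python3 -m jog '[[1,0,0,0,0],[1,0,0,0,0],[1,0,0,0,0],[1,0,0,0,0]]'
```

```text
clock: 4.05
tcp_pos: [0.662, 0.0575, 0.1127]
orientation: [0.0, 0.805, 0.594, 0.0]
wrist_force: [-0.6, -0.2, -0.0]
finger_gap: 0.0386
grip_force: 0.0
clock: 4.38
tcp_pos: [0.6606, 0.0578, 0.1125]
orientation: [-0.001, 0.805, 0.594, -0.001]
wrist_force: [-4.9, 1.3, 5.2]
finger_gap: 0.0131
grip_force: 42.1
```

```bash
python3 -m jog '[[1,0.004,0,0,0],[1,0.004,0,0,0],[1,0.004,0,0,0],[1,0.004,0,0,0],[1,0.003,0,0,0]]'
python3 -m jog '[[1,0.002,0,0,0],[1,0.002,0,0,0],[1,0,0,0,0],[1,0,0,0,0]]'
```

```text
clock: 4.8
tcp_pos: [0.6661, 0.0759, 0.1125]
orientation: [-0.001, 0.805, 0.594, -0.001]
wrist_force: [-5.8, 0.1, 5.4]
finger_gap: 0.0132
grip_force: 42.1
clock: 5.13
tcp_pos: [0.6673, 0.08, 0.1125]
orientation: [-0.001, 0.805, 0.594, -0.001]
wrist_force: [-4.5, 2.0, 5.4]
finger_gap: 0.0129
grip_force: 42.1
```

Travelled 23 mm so far. I'll continue in small steps until the stop shows up in the force.

```bash
python3 -m jog '[[1,0.0015,0,0,0],[1,0.0015,0,0,0],[1,0,0,0,0]]' | egrep 'tcp|wrist'
python3 -m jog '[[1,0.001,0,0,0],[1,0.001,0,0,0],[1,0,0,0,0]]'| egrep 'tcp|wrist'
python3 -m jog '[[1,0.001,0,0,0],[1,0.001,0,0,0],[1,0,0,0,0]]'| egrep 'tcp|wrist'
```

```text
tcp_pos: [0.6682, 0.0827, 0.1126]
wrist_force: [-5.2, 1.1, 5.3]
tcp_pos: [0.6687, 0.0845, 0.1126]
wrist_force: [-6.2, 1.8, 6.2]
tcp_pos: [0.6688, 0.0846, 0.1125]
wrist_force: [-7.7, -5.0, 7.4]
```

```bash
python3 -m jog '[[1,0.001,0,0,0],[1,0,0,0,0],[1,0,0,0,0]]'| egrep 'tcp|wrist|gap'
python3 -m jog '[[1,0.001,0,0,0],[1,0,0,0,0],[1,0,0,0,0]]'| egrep 'tcp|wrist|gap'
```

```text
tcp_pos: [0.6688, 0.0846, 0.1126]
wrist_force: [-8.5, -6.9, 7.5]
finger_gap: 0.0127
tcp_pos: [0.6688, 0.0847, 0.1126]
wrist_force: [-9.1, -9.5, 6.9]
finger_gap: 0.013
```

Firm stop: about 28 mm of travel, and the force rises without motion. I'll relax the preload, open and lift.

```bash
python3 -m jog '[[1,-0.0025,0,0,0],[1,0,0,0,0],[-0.2,0,0,0,0],[-0.2,0,0,0,0],[-0.2,0,0,0,0]]'| egrep 'tcp|wrist|gap'
python3 -m jog '[[-0.2,0,0,0,0],[-0.2,0,0,-0.02,0],[-0.2,0,0,-0.03,0],[-0.2,0,0,-0.03,0],[-0.2,0,0,-0.03,0]]'| egrep 'tcp|wrist|gap'
python3 - <<'E'
from h import *
togo([.507,.056,.23])
E
```

```text
tcp_pos: [0.6711, 0.0856, 0.1122]
wrist_force: [0.3, 0.3, -1.1]
finger_gap: 0.0485
tcp_pos: [0.6704, 0.0857, 0.2231]
wrist_force: [1.5, 0.2, 0.2]
finger_gap: 0.0514
clk 7.2167 tcp [0.67043419 0.08573745 0.22311435] togo tool [-0.0766 -0.1474 -0.0068] yaw 72.84 F [1.52865378 0.23289216 0.24625721] 0.051403942648552726 0.0
```

```bash
python3 -m jog '[[-0.4,-0.0155,-0.0295,0,0],[-0.4,-0.0155,-0.0295,0,0],[-0.4,-0.0155,-0.0295,0,0],[-0.4,-0.0155,-0.0295,0,0],[-0.4,-0.0155,-0.0295,0,0]]'| egrep 'tcp|wrist|gap'
python3 -m jog '[[-0.4,0,0,0,0],[-0.4,0,0,0,0]]'| egrep 'tcp|wrist|gap'
python3 - <<'E'
from h import *
togo([.507,.056,.159])
s=env.read_camera('side'); o,n,r=orange(s['img'],285,330,165,190); print(o,n)
b=cv2.resize(s['img'][150:250,235:345,::-1],(660,600),interpolation=3); cv2.imwrite('pics/bar.png',b)
E
```

```text
tcp_pos: [0.5055, 0.055, 0.2222]
wrist_force: [0.4, 0.1, 0.4]
finger_gap: 0.0599
tcp_pos: [0.5052, 0.0551, 0.2227]
wrist_force: [0.5, -1.1, -0.1]
finger_gap: 0.0597
clk 7.8 tcp [0.50522216 0.05509868 0.22267168] togo tool [0.0014 0.0014 0.0637] yaw 72.81 F [ 0.49288767 -1.08842436 -0.08147716] 0.05967171850593915 0.0
[308.77333333 180.        ] 75
```

View pics/bar.png

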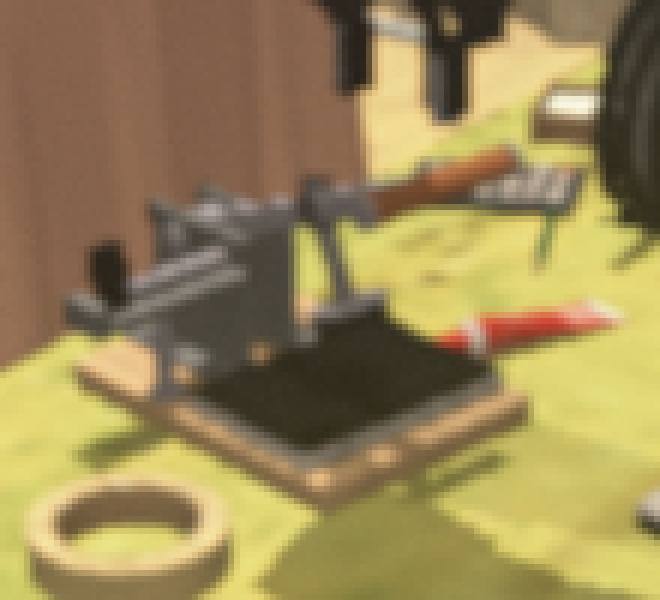

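The tab is now at (110,270), out by the rail's end lug. The fingers hang above the bar at (350,80) and (450,100). Next: descend and pinch.

```bash
python3 -m jog '[[-0.4,0.001,0.001,0.022,0],[-0.4,0,0,0.022,0],[-0.4,0,0,0.018,0],[-0.4,0,0,0,0],[-0.4,0,0,0,0]]' 40| egrep 'tcp|wrist|gap'
python3 -m jog '[[1,0,0,0,0],[1,0,0,0,0],[1,0,0,0,0],[1,0,0,0,0],[1,0,0,0,0]]'| egrep 'tcp|wrist|gap|grip'
python3 -m jog '[[1,0,0,0,0],[1,0,0,0,0]]' 70| egrep 'tcp|wrist|gap|grip'
```

```text
tcp_pos: [0.5086, 0.0559, 0.1596]
wrist_force: [-0.2, 0.8, 0.6]
finger_gap: 0.0601
tcp_pos: [0.5069, 0.0565, 0.1609]
wrist_force: [-4.9, 2.2, 4.5]
finger_gap: 0.0166
grip_force: 39.2
tcp_pos: [0.5069, 0.0564, 0.1609]
wrist_force: [-3.5, 1.9, 3.8]
finger_gap: 0.0159
grip_force: 68.1
```

```bash
python3 -m jog '[[1,0,-0.0018,0.0049,0],[1,0,-0.0018,0.0049,0],[1,0,-0.0018,0.0049,0],[1,0,-0.0018,0.0049,0],[1,0,0,0,0]]'| egrep 'tcp|wrist|gap|grip'
python3 -m jog '[[1,0,-0.0013,0.0051,0],[1,0,-0.0013,0.0051,0],[1,0,-0.0013,0.0051,0],[1,0,-0.0013,0.0051,0],[1,0,0,0,0]]'| egrep 'tcp|wrist|gap|grip'
```

```text
tcp_pos: [0.4999, 0.0586, 0.1407]
wrist_force: [-5.2, 2.7, 5.0]
finger_gap: 0.0156
grip_force: 68.5
tcp_pos: [0.4949, 0.0601, 0.1202]
wrist_force: [-5.5, 2.8, 5.0]
finger_gap: 0.0157
grip_force: 68.7
```

```bash
python3 -m jog '[[1,0,-0.0008,0.0052,0],[1,0,-0.0008,0.0052,0],[1,0,-0.0008,0.0052,0],[1,0,-0.0008,0.0052,0],[1,0,0,0,0]]'| egrep 'tcp|wrist|gap|grip'
python3 -m jog '[[1,0,-0.0003,0.004,0],[1,0,-0.0003,0.004,0],[1,0,-0.0003,0.004,0],[1,0,0,0.003,0],[1,0,0,0,0]]'| egrep 'tcp|wrist|gap|grip'
```

```text
tcp_pos: [0.492, 0.061, 0.0996]
wrist_force: [-6.1, 3.4, 6.2]
finger_gap: 0.0159
grip_force: 69.0
tcp_pos: [0.4911, 0.0613, 0.0851]
wrist_force: [-6.9, 3.7, 8.2]
finger_gap: 0.0159
grip_force: 69.2
```

```bash
python3 -m jog '[[1,0,0,0.002,0],[1,0,0,0.002,0],[1,0,0,0.0015,0],[1,0,0,0,0],[1,0,0,0,0]]'| egrep 'clock|tcp|wrist|gap|grip'
python3 - <<'E'
from h import *
s=env.read_camera('side'); c=env.read_camera('top')
try:
  o,n,r=orange(s['img'],270,340,160,215); print(o,n)
except Exception as e: print(e)
th=np.radians(-17.2);R=np.array([[np.cos(th),-np.sin(th)],[np.sin(th),np.cos(th)]])
def proj(p):
    q=np.linalg.inv(s['T'])@np.r_[p,1]; f=210/np.tan(np.radians(s['fov_y']/2)); return s['cx']+f*q[0]/-q[2],s['cy']-f*q[1]/-q[2]
for y in(-.055,0,.055):
  for z,x in((.085,-.12),(.167,-.103)): print(y,z,(np.array(proj(np.r_[R@[x,y]+[.597,-.003],z]))-[235,150])*6)
print('arm mid level',(np.array(proj(np.r_[R@[.09,0]+[.597,-.003],.085]))-[235,150])*6)
cv2.imwrite('pics/lvl.png',cv2.resize(s['img'][150:250,235:345,::-1],(660,600),interpolation=3))
E
```

```text
clock: 10.93
tcp_pos: [0.4911, 0.0613, 0.08]
wrist_force: [-7.5, 4.0, 10.5]
finger_gap: 0.0157
grip_force: 69.3
[320.85106383 204.04255319] 94
-0.055 0.085 [529.75250171 301.01575666]
-0.055 0.167 [509.31833855 150.66640571]
0 0.085 [457.12372162 331.49276351]
0 0.167 [434.84151302 178.0929966 ]
0.055 0.085 [380.9790481  363.44513464]
0.055 0.167 [356.69035241 206.87268604]
arm mid level [202.81928132 220.86022934]
```

View pics/lvl.png

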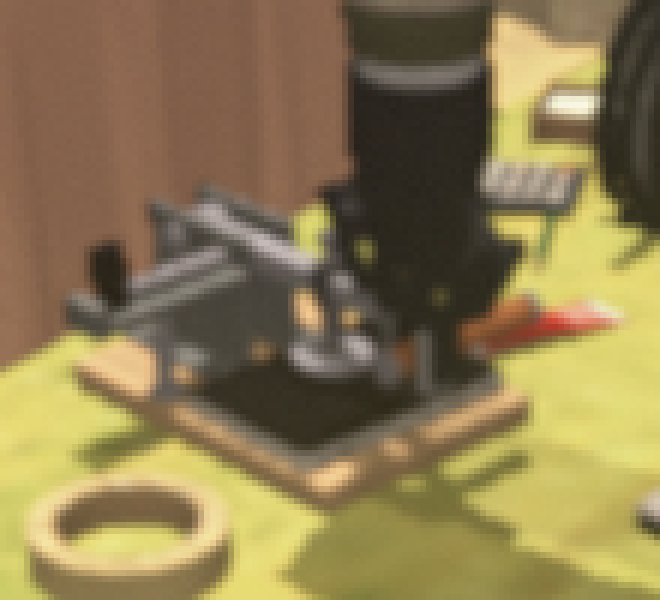

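The view shows the foot on the book at (330,355) and the bar's far end at (530,303). Predicted level is about (535,305), so roughly 1 mm remains.

```bash
python3 -m jog '[[1,0,0,0.001,0],[1,0,0,0,0],[1,0,0,0,0],[1,0,0,0,0],[1,0,0,0,0]]'| egrep 'clock|tcp|wrist|gap|grip'
python3 -c "
from workcell import env
print(env.hand_in())"
```

```text
clock: 11.45
tcp_pos: [0.491, 0.0613, 0.0791]
wrist_force: [-9.0, 2.9, 10.5]
finger_gap: 0.0161
grip_force: 69.3
the job is handed in; nothing more can be done
None
```

I slid the lock tab out to its end stop, pushed the lever down to level (within about 1–2 mm at the handle), and handed the job in at 11.45 s with the gripper still holding it and the foot on the book; the hand-in returned no verdict.

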